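# Slide the locked soldering stage to its end stop

### The job

Press the square black lock button on the soldering carriage and keep it pressed down while you push the carriage along its rail until it rests against the rubber-faced end stop; then let go there, so that the button springs up and locks it. The silver bangle lying on the tile should ride along: do not touch it, and leave the other things on the bench where they are.

Things in the scene. Friction and masses are not known exactly. Their poses are not given: they have to be found in the camera images.
- rail_base: Straight aluminium and steel slide rail fixed to the bench, 90 mm wide, 400 mm long, 16 mm high. Origin at the centre of its underside; z up; its y axis runs along the rail and points in the direction the carriage slides, towards the end stop. Its place and yaw vary.
- carriage_mid (a point): Centre of the underside of the sliding carriage's aluminium plate, which is 100 mm across the rail (x) by 155 mm along it (y), underside 18 and top 30 mm above the bench. Axes as rail_base. From its rear (-y) end it carries the lock button, the back plate and a grey soldering tile.
- back_plate (a point): Centre of the rear (-y) face of the upright steel back plate across the carriage, right in front of the button: 8 mm thick, 100 mm wide, top 72 mm above the bench, rear face 31 mm behind carriage_mid. A finger on the button may push forward against this face. The point is 57 mm above the bench; axes as rail_base.
- carriage_nose (a point): Centre of the carriage's front (+y) end face, the face that meets the end stop, 24 mm above the bench; axes as rail_base.
- button_top (a point): Centre of the top of the lock button, a ribbed black square 38 x 38 mm pad on the rear (-y) part of the carriage, 52.5 mm behind carriage_mid; its front edge is 2.5 mm from the back plate's rear face. Up, its top is 42 mm above the bench and 12 mm above the carriage plate. Axes as rail_base.
- lock_button (a joint): How far the lock button is pressed, in m: 0 up, 0.008 fully down. It has hidden lock teeth near the start and near the end stop: the carriage is free to pass them only when the button is down by more than 0.003 (better 0.005). Spring: about 4 N to start it, 8 N fully down; springs up when let go.
- carriage (a joint): How far the carriage has slid along rail +y since the start, in m (0 at the start). It cannot lift or turn; friction 1.5 N plus light damping, locked while the button is up (1 mm play); it must go about 0.09 to 0.18, up to the end stop.
- stop_face (a point): Centre of the rubber face of the end stop, a dark steel block 70 mm wide, 27 mm long, 44 mm high (52 mm with its screw) clamped across the rail beyond the carriage; the point lies on the face looking at the carriage, 24 mm above the bench; axes as rail_base. Its place along the rail varies.
- bangle: Plain silver bangle, outer diameter 62 mm, inner 53 mm, 9 mm high, lying loose and flat on the tile. Origin at the centre of its underside.
- tile_top (a point): Centre of the top face of the soldering tile, 94 x 94 mm, top 46 mm above the bench, in front of the back plate; moves with the carriage; axes as rail_base.
- tweezers: black steel tweezers, 145 mm long, lying flat; loose bystander, leave alone. Origin at its underside centre.
- bench_block: square steel bench block, 60 x 60 x 25 mm; loose bystander, leave alone. Origin at its underside centre.
- charcoal: black charcoal block, 70 x 45 x 30 mm; loose bystander, leave alone. Origin at its underside centre.
- flux_bottle: clear plastic bottle, diameter 54 mm, 105 mm tall; loose bystander, leave alone. Origin at its underside centre.
- pin_dish: open glass dish, diameter 90 mm, 35 mm tall; loose bystander, leave alone. Origin at its underside centre.
- pickle_jar: squat amber jar with steel cap, diameter 72 mm, 70 mm tall; loose bystander, leave alone. Origin at its underside centre.
- mallet: hammer lying flat, 220 mm long; loose bystander, leave alone. Origin at its underside centre.

How it is judged:
On the way, in this order (a step that is already met when the one before it is completed fails the run):
1. the lock button is pressed down while the carriage is still at its start (value of joint lock_button above 0.003 m and value of joint carriage below 0.02 m), for 0.05 s.
2. the carriage is against the end stop with the button still held down (value of joint lock_button above 0.002 m and y of carriage_nose in the frame of stop_face above -0.002 m), for 0.1 s.
At the end, for the whole second after the job is handed in: The carriage stands still with its nose within 2 mm of the end stop's face, the lock button is let go and up (within 1 mm), and the bangle lies flat on the tile, its centre within 30 mm of the tile's centre (y of carriage_nose in the frame of stop_face above -0.002 m and value of joint lock_button below 0.001 m and velocity of joint carriage between -0.005 and 0.005 m/s and horizontal distance between bangle and tile_top below 0.03 m and z of bangle in the frame of tile_top below 0.003 m and linear speed of bangle below 0.01 m/s); the robot touches nothing.
It fails at once if the lock button was let go on the way, before the carriage reached the end stop (value of joint lock_button below 0.001 m and value of joint carriage above 0.012 m and y of carriage_nose in the frame of stop_face below -0.006 m).
It fails at once if the carriage was forced along while locked (value of joint lock_button below 0.001 m and value of joint carriage above 0.006 m and velocity of joint carriage above 0.03 m/s).
It fails at once if the bangle was lifted off the tile or tipped (z of bangle in the frame of tile_top above 0.008 m or z of bangle in the frame of tile_top below -0.008 m or angle between bangle's own z axis and vertical above 0.3 rad).
It fails at once if the robot touched the bangle (contact force between bangle and the fingers above 0.5 N or contact force between bangle and the arm above 0.5 N).
It fails at once if a bystander was moved by more than 15 mm (distance of any of tweezers, bench_block, charcoal, flux_bottle, pin_dish, pickle_jar, mallet from where it was at the start of the episode above 0.015 m).
It also fails if it takes over 40 s, if anything falls off the work surface, if the arm or the gripper's body presses on something with over 40 N, if the wrist force passes 120 N, or if a joint passes its speed limit or range.

### The arm

A 6-joint arm with a two-finger parallel gripper is mounted at the origin on the work surface. World frame = base frame: x ahead of the robot, y to its left, z up, the work surface at z = 0. Lengths are in m, angles in rad, forces in N, time in s.
With the tool pointing down it reaches from about 0.25 to 0.775 m from the base axis. Payload 4 kg.
Tool frame: the origin (TCP) lies on the centre line of the jaws, within the pads' length; the fingertips stand 14 mm ahead of it and the grasp point (between the pads) lies 5 mm behind it (robot.tcp_to_tips is the distance from the TCP to the fingertips, in m); z points along the fingers, y is the line along which they close (so a half turn about z gives the same grasp; the last joint's range is limited). The gripper opens to 94 mm and grips with 3 to 60 N. Pads are 16 mm wide; open, the fingers measure 119 mm over their backs; the gripper's body (75 mm by 177 mm) begins 78 mm behind the grasp point.
Start: joints at [-1.319, 0.087, 1.371, -0, 1.684, -0.103], TCP at [0.191, -0.516, 0.197] pointing down, gripper open.
Joint ranges: [-3.1, 3.1], [-0.76, 2.03], [0.27, 2.55], [-1.08, 4.22], [0.17, 2.65], [-2.57, 2.57]. Speed limits (rad/s): [2.79, 2.79, 3.14, 3.14, 3.14, 3.14].

### API

Orientations are given as [roll, pitch, yaw] about the fixed x, y, z axes, in that order (R = Rz(yaw) Ry(pitch) Rx(roll)).
In Python, from bench import robot gives the robot as it stands.
- The arm moves only by the tool carry_out, never from a script. Its argument "increments" is a list of rows, each a list of 3 entries, a list of its own where there are three numbers: the closure in counts, from 0 (fully open) to 255 (shut), then the shift along the tool's x, y, z in mm, then the turn about the tool's z in degrees. In form: [[fingers, [dx, dy, dz], twist], ...]. A call has 1 to 8 rows; each row shifts and turns the commanded pose from where the row before left it, along the tool's axes as they then stand; what a row does not reach is not made up. A row lasts 1/10 s, in which the tool goes at most 50 mm and 8.59 degrees, less where a joint would pass 70% of its speed; a pose out of reach is approached as far as the arm can. A call with a gripper value outside its range is refused whole. The fingers move at their own pace and stop on an object; the grip force is fixed at half the most. Time passes only in rows, so rows that do not move let the fingers close. It gives the time, the measured TCP pose, the force, the opening and the grip force at its end, in the units of the state.
- robot.get_obs(): the state, without advancing time (a new reading comes with each control period).
- robot.snapshot(name): name is "side" or "top" or "wrist"; returns the picture (384x512x3 uint8, blue, green, red); there is no depth.
- robot.get_calibration(name): a dict with "vfov" (degrees; the focal length in pixels is half the picture's height over the tangent of half this angle, whatever the lens; pixels are square), "cx", "cy" (the principal point, pixels), "T" (4x4, takes a point from camera to world coordinates). Camera axes: x right, y down, z forward; pixel columns grow to the right and rows downward; lengths in m; the calibration is good to about 2 mm. A picture is of the moment at which its call begins: read the wrist's pose just before it. get_calibration takes no time and is no camera call; for the wrist camera it gives the pose at the moment of the call.
- robot.close_job(): hands the job in; it is judged then, once.
The state is a dict: "time": time; "joint_positions": joint angles; "qvel": joint speeds; "joint_torque": joint torques, N m; "tool_pos": TCP position; "ee_rot": TCP orientation; "wrist_force": force on the tool from outside, world axes, zero at the start; "wrist_torque": the same for the moment, N m; "width": finger opening in m; "finger_force": force on a finger pad.
Only numpy, scipy, OpenCV 4.12 (cv2) and the standard library are available. Lean on these libraries where they do the work, as an engineer would, in place of code of your own. Each camera call takes 0.05 s, during which the arm holds its last target. There are 200 camera calls.

## Working session

There is one attempt and no reset: what is moved stays moved. The work goes in short steps, Python scripts to look and compute and a tool call to move; the robot and the scene stay as the last step left them, time stands still between calls to the robot, and variables do not carry over. Pictures are saved under pics/ and viewed, at most 12 in all, crops included, and the job is handed in when it is done.

Besides the shell and the picture viewer there is one more tool, called as name(argument=value, ...), one argument or row to a line, values as JSON. carry_out: Moves the arm, as the interface text tells. Its arguments: {"type":"object","properties":{"increments":{"type":"array","items":{"type":"array"}}},"required":["increments"]}

```bash
mkdir -p pics
python3 - <<'E'
from bench import robot
import cv2
o=robot.get_obs(); print(o)
for n in("top","side"):
    cv2.imwrite(f"pics/{n}0.png",robot.snapshot(n)); print(robot.get_calibration(n))
E
```

```text
{'time': 0.0, 'joint_positions': array([-1.31911895e+00,  8.79413671e-02,  1.37222812e+00, -1.97144966e-05,
        1.68357151e+00, -1.03148091e-01]), 'qvel': array([-0.0014288 , -0.00097216,  0.00041241, -0.00035654, -0.00110363,
       -0.00122441]), 'joint_torque': array([-3.73296816e-04, -3.40172303e+01, -3.02428329e+01,  7.16075208e-02,
        3.27628513e-02, -1.54434574e-04]), 'tool_pos': array([ 0.19091071, -0.51521466,  0.19592489]), 'ee_rot': array([-3.13945371e+00, -2.01714767e-04,  3.54823052e-01]), 'wrist_force': array([-0.5559777 , -0.95263169, -0.42980123]), 'wrist_torque': array([-0.0565866 , -0.00013107, -0.02357395]), 'finger_force': 0.0, 'width': 0.09358419553284734}
{'vfov': 51.942240629269094, 'cx': 256.6786990938033, 'cy': 190.55577221244343, 'T': array([[ 0.02521208, -0.99168905,  0.12616329,  0.36912004],
       [-0.99932421, -0.02837836, -0.02336236,  0.00367561],
       [ 0.0267485 , -0.12548902, -0.99173435,  1.42220062],
       [ 0.        ,  0.        ,  0.        ,  1.        ]])}
{'vfov': 49.16336597810913, 'cx': 252.53388151069265, 'cy': 185.11794133997935, 'T': array([[-0.72776382, -0.49352533,  0.47622744, -0.019313  ],
       [-0.68568952,  0.53754206, -0.49079365,  0.57238421],
       [-0.01377318, -0.68372603, -0.72960881,  0.92409045],
       [ 0.        ,  0.        ,  0.        ,  1.        ]])}
```

View pics/top0.png

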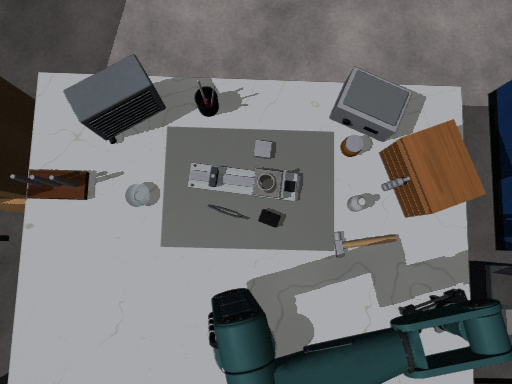

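View pics/side0.png

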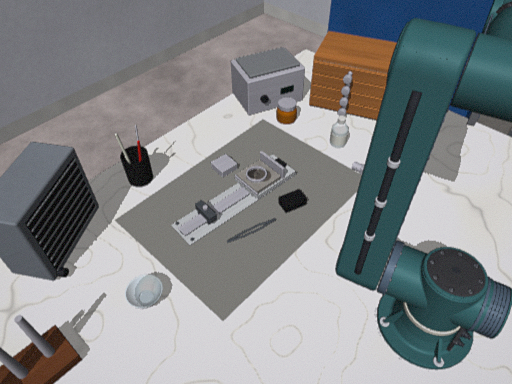

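The top view shows the rail running from about (190,176) to (299,188), with the button near (291,186), the bangle at (266,182) and the stop at (213,176). I'll enlarge that part to measure it.

```bash
cat > h.py <<'E'
import numpy as np
def ray(c,uv,z,H=384):
    f=H/2/np.tan(np.radians(c["vfov"]/2)); T=c["T"]
    d=T[:3,:3]@np.array([(uv[0]-c["cx"])/f,(uv[1]-c["cy"])/f,1]); p=T[:3,3]
    return p+d*(z-p[2])/d[2]
E
python3 - <<'E'
from bench import robot
import cv2
from h import *
im=cv2.imread("pics/top0.png")[130:235,180:310]
cv2.imwrite("pics/top0c.png",cv2.resize(im,None,fx=5.5,fy=5.5,interpolation=cv2.INTER_CUBIC))
c=robot.get_calibration("top")
for n,uv,z in(("btn",(291,186),.042),("bangle",(266,182),.05),("stop",(213,176),.044),("railL",(190,176),.016)):print(n,ray(c,uv,z).round(3))
E
```

```text
btn [ 0.564 -0.15   0.042]
bangle [ 0.575 -0.061  0.05 ]
stop [0.592 0.127 0.044]
railL [0.594 0.212 0.016]
```

View pics/top0c.png

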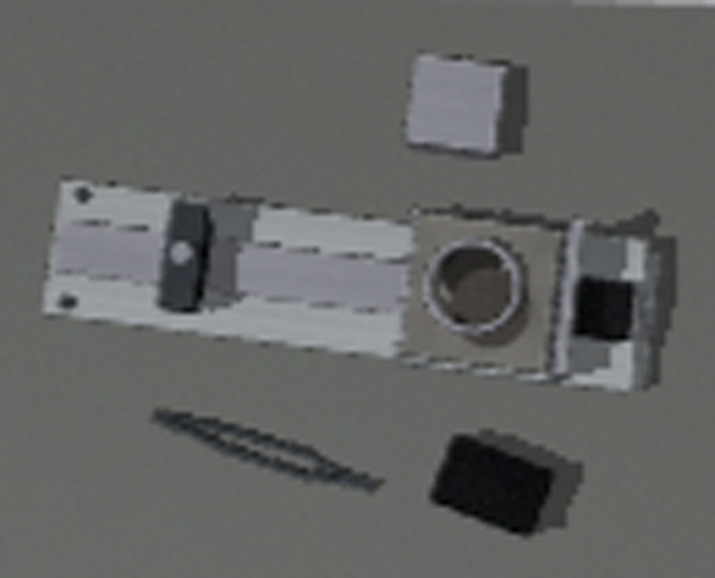

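The enlarged crop shows the button at (604,309), the stop's face edge from (212,205) to (197,310), and the carriage/tile front at about (405,283). The rail's left end corners are at (63,181) and (45,313). Next I'll compute the geometry.

Run:
```python
from bench import robot
from h import *
c=robot.get_calibration("top")
P=lambda u,v,z:ray(c,(180+(u+.5)/5.5-.5,130+(v+.5)/5.5-.5),z)
b=P(604,309,.042); e=(P(63,181,.016)+P(45,313,.016))/2; st=(P(210,205,.044)+P(196,310,.044))/2
tf=(P(414,209,.046)+P(397,355,.046))/2; bg=P(475,287,.05)
d=(e-b)[:2]; d/=np.linalg.norm(d); yaw=np.arctan2(d[1],d[0])
print("b",b,"railend",e,"yaw",np.degrees(yaw))
for n,p in(("stop",st),("tilefront",tf),("bangle",bg)):
    q=(p-b)[:2]; print(n,p.round(4),"along",q@d,"lat",q@[d[1],-d[0]])
print("width rail",np.linalg.norm(P(63,181,.016)-P(45,313,.016)))
o=robot.get_obs(); y=o["ee_rot"][2]
q=(b-o["tool_pos"])[:2]*1000; print("tool dx,dy now",q@[np.cos(y),np.sin(y)],q@[np.sin(y),-np.cos(y)],"twist",np.degrees(y-yaw))
```

```text
b [ 0.56510302 -0.14440361  0.042     ] railend [0.59948693 0.21411496 0.016     ] yaw 84.52177395169213
stop [0.5908 0.1144 0.044 ] along 0.26005317164305697 lat 0.0009179529009130834
tilefront [ 0.5785 -0.016   0.046 ] along 0.1290728334608486 lat 0.0011237959060774634
bangle [ 0.5758 -0.0605  0.05  ] along 0.08450571765550353 lat 0.0026356691918304562
width rail 0.08812208802977455
tool dx,dy now 479.7044210626595 -217.75700229235815 twist -64.19235124543806
```

The checks agree: button to nose measures 129 mm against an expected 130, and the travel is about 130 mm. I'll start the approach with the fingers closed.

carry_out(
  increments=[
    [255,[30,-14,0],0],
    [255,[30,-14,0],0],
    [255,[30,-14,0],0],
    [255,[30,-14,0],0],
    [255,[30,-14,0],0],
    [255,[30,-14,0],0],
    [255,[30,-14,0],0],
    [255,[30,-14,0],0],
  ],
)

```text
time: 0.9
tool_pos: [0.3778, -0.326, 0.1966]
ee_rot: [-3.141, 0.0, 0.355]
wrist_force: [0.6, -1.0, 0.9]
width: 0.0333
finger_force: 0.0
```

carry_out(
  increments=[
    [255,[30,-14,0],0],
    [255,[30,-14,0],0],
    [255,[30,-14,0],0],
    [255,[30,-14,0],0],
    [255,[30,-14,0],0],
    [255,[30,-14,0],0],
    [255,[25,-12,0],0],
    [255,[0,0,0],0],
  ],
)

```text
time: 1.7
tool_pos: [0.5374, -0.1635, 0.196]
ee_rot: [-3.14, 0.0, 0.359]
wrist_force: [-0.2, -0.4, 0.4]
width: 0.0009
finger_force: 0.0
```

carry_out(
  increments=[
    [255,[0,0,0],-8],
    [255,[0,0,0],-8],
    [255,[0,0,0],-8],
    [255,[0,0,0],-8],
    [255,[0,0,0],-8],
    [255,[0,0,0],-8],
    [255,[0,0,0],-8],
    [255,[0,0,0],-8],
  ],
)

```text
time: 2.5
tool_pos: [0.5351, -0.1671, 0.1966]
ee_rot: [-3.14, 0.0, 1.476]
wrist_force: [-0.3, -0.2, 0.4]
width: 0.0004
finger_force: 0.0
```

```bash
cat > rel.py <<'E'
from bench import robot
from h import *
def rel(b=(.5651,-.1444)):
    o=robot.get_obs(); y=o["ee_rot"][2]; q=(np.array(b)-o["tool_pos"][:2])*1000
    print(o["time"],"tool",o["tool_pos"].round(4),"rot",np.degrees(o["ee_rot"]).round(2),"dx,dy",q@[np.cos(y),np.sin(y)],q@[np.sin(y),-np.cos(y)],"F",o["wrist_force"].round(1),"w",o["width"])
E
python3 - <<'E'
from rel import *
import cv2
rel(); c=robot.get_calibration("wrist"); cv2.imwrite("pics/w1.png",robot.snapshot("wrist")); print(c)
E
```

```text
2.5 tool [ 0.5351 -0.1671  0.1966] rot [-1.7993e+02  2.0000e-02  8.4590e+01] dx,dy 25.38479517645467 27.72767076524873 F [-0.3 -0.2  0.4] w 0.0004117673603889492
{'vfov': 68.59981987895875, 'cx': 252.01194547638912, 'cy': 193.57090520871424, 'T': array([[ 9.95545031e-01, -9.14213465e-02, -2.30700862e-02,
         5.42414231e-01],
       [-9.42855649e-02, -9.63790579e-01, -2.49435267e-01,
        -9.64503421e-02],
       [ 5.68976252e-04,  2.50499217e-01, -9.68116635e-01,
         3.84749008e-01],
       [ 0.00000000e+00,  0.00000000e+00,  0.00000000e+00,
         1.00000000e+00]])}
```

View pics/w1.png

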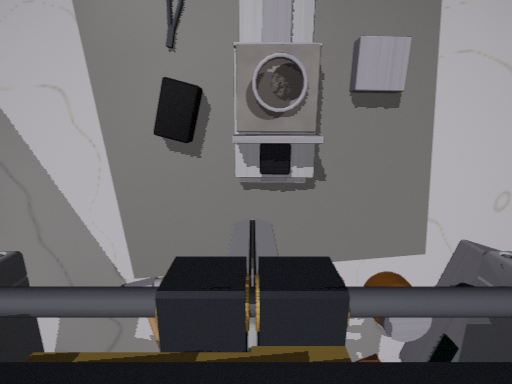

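The wrist view shows the black button at about (275,159), with corners (260,144) to (291,174). The back plate's top edge is at y≈139 and the bangle is at (280,82).

Run:
```python
from rel import *
c=robot.get_calibration("wrist")
b=ray(c,(275.5,159),.042); print(b)
for uv,z in(((260,158),.042),((291,158),.042),((275,174.5),.042),((233,139),.072),((323,139),.072),((280,82),.05)): print(uv,ray(c,uv,z).round(4))
rel(b[:2])
```

```text
[ 0.56675067 -0.14398282  0.042     ]
(260, 158) [ 0.548  -0.1411  0.042 ]
(291, 158) [ 0.5856 -0.1445  0.042 ]
(275, 174.5) [ 0.5648 -0.1631  0.042 ]
(233, 139) [ 0.5199 -0.1138  0.072 ]
(323, 139) [ 0.6178 -0.1227  0.072 ]
(280, 82) [ 0.5772 -0.0576  0.05  ]
2.55 tool [ 0.5351 -0.167   0.1967] rot [-1.7992e+02  2.0000e-02  8.4800e+01] dx,dy 25.812188575793773 29.436429679493404 F [-0.1 -1.   0.2] w 0.00018042637008560547
```

Both views agree within 2 mm and the yaw is right. I'll move over the button and down to just above it.

carry_out(
  increments=[
    [255,[14,14,0],0],
    [255,[14,15,0],0],
    [255,[0,0,30],0],
    [255,[0,0,30],0],
    [255,[0,0,30],0],
    [255,[0,0,25],0],
    [255,[0,0,14],0],
    [255,[0,0,0],0],
  ],
)

```text
time: 3.35
tool_pos: [0.5656, -0.1411, 0.0653]
ee_rot: [-3.136, -0.001, 1.47]
wrist_force: [0.9, -0.2, 0.2]
width: 0.0007
finger_force: 0.0
```

Run:
```python
from rel import *
import cv2
rel((.5664,-.1442)); im=robot.snapshot("side")[130:250,160:310]
cv2.imwrite("pics/s2.png",cv2.resize(im,None,fx=5,fy=5,interpolation=cv2.INTER_CUBIC))
```

```text
3.35 tool [ 0.5656 -0.1411  0.0653] rot [-1.7969e+02 -5.0000e-02  8.4220e+01] dx,dy -3.0269921838065854 1.112734808007259 F [ 0.9 -0.2  0.2] w 0.0006538642821906617
```

View pics/s2.png

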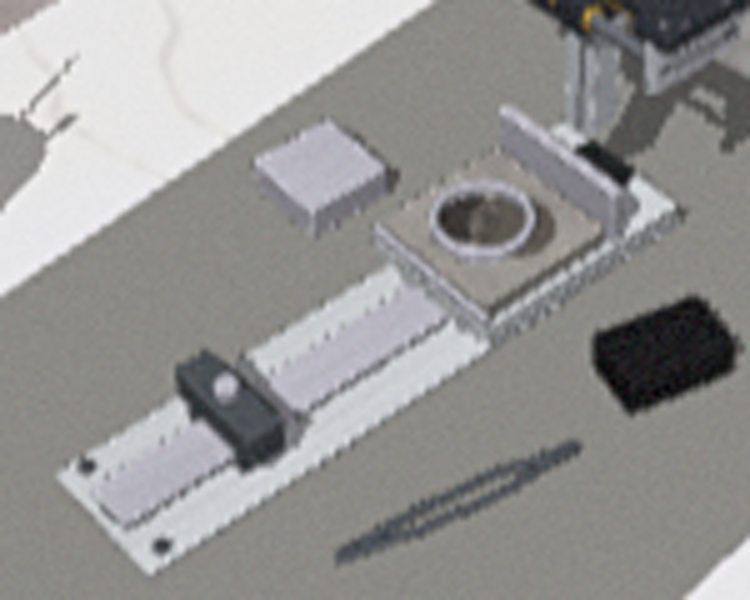

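The fingertips are right above the button at about (595,135) and behind the back plate, clear of everything else. Now I'll press gently, then check.

carry_out(
  increments=[
    [255,[0,0,6],0],
    [255,[0,0,4],0],
    [255,[0,0,3],0],
    [255,[0,0,3],0],
    [255,[0,0,1],0],
    [255,[0,0,0],0],
  ],
)

```text
time: 4.0
tool_pos: [0.5676, -0.1411, 0.0509]
ee_rot: [-3.141, 0.0, 1.472]
wrist_force: [-0.1, -0.1, 0.1]
width: 0.0008
finger_force: 0.0
```

Run:
```python
from rel import *
import cv2
print(robot.tcp_to_tips)
rel((.5664,-.1442)); im=robot.snapshot("side")[130:190,250:310]
rel((.5664,-.1442))
cv2.imwrite("pics/s3.png",cv2.resize(im,None,fx=9,fy=9,interpolation=cv2.INTER_CUBIC))
```

```text
0.014
4.0 tool [ 0.5676 -0.1411  0.0509] rot [-179.99    0.     84.33] dx,dy -3.234774340846762 -0.9342872382063616 F [-0.1 -0.1  0.1] w 0.0007758750299656898
4.05 tool [ 0.5678 -0.1411  0.0511] rot [1.7999e+02 1.0000e-02 8.4330e+01] dx,dy -3.1964525654549205 -1.0571169991480276 F [-0.3  0.3 -0.7] w 0.00040850025661872227
```

View pics/s3.png

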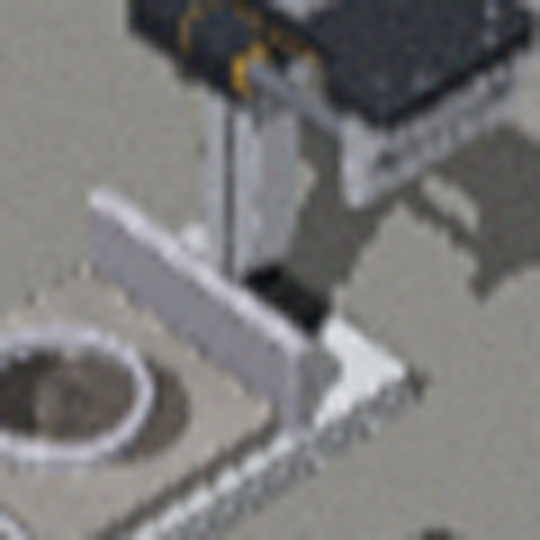

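The picture shows the fingers at about (235,270) in the crop, apparently above or just behind the button's far half. There is no contact force yet, so I'll compare with projections.

Run:
```python
from rel import *
import cv2
c=robot.get_calibration("side"); f=192/np.tan(np.radians(c["vfov"]/2)); T=np.linalg.inv(c["T"])
def pj(p):
    q=T[:3,:3]@p+T[:3,3]; return ((np.array([c["cx"],c["cy"]])+f*q[:2]/q[2]-[250,130])*9).round()
b=np.array([.5664,-.1442,.042]); yv=np.array([np.cos(1.477),np.sin(1.477),0]); xv=np.array([yv[1],-yv[0],0])
for s in((-19,-19),(19,-19),(19,19),(-19,19)): print("btn",s,pj(b+(xv*s[0]+yv*s[1])/1e3))
for s in(-50,50): print("plate top rear",s,pj(b+(xv*s+yv*21.5)/1e3+[0,0,.03]))
t=np.array([.5677,-.1411,.037])
for s in((-12.5,-8),(12.5,-8),(12.5,8),(-12.5,8)): print("tip",s,pj(t+(xv*s[0]+yv*s[1])/1e3),pj(t+(xv*s[0]+yv*s[1])/1e3+[0,0,.05]))
```

```text
btn (-19, -19) [332. 288.]
btn (19, -19) [254. 231.]
btn (19, 19) [172. 282.]
btn (-19, 19) [250. 341.]
plate top rear -50 [314. 328.]
plate top rear 50 [105. 174.]
tip (-12.5, -8) [285. 307.] [291. 197.]
tip (12.5, -8) [234. 269.] [238. 159.]
tip (12.5, 8) [200. 291.] [203. 181.]
tip (-12.5, 8) [251. 329.] [256. 219.]
```

Horizontally it matches, but the tips look higher than nominal and nothing is in contact. I'll keep lowering in small steps and watch the force.

carry_out(
  increments=[
    [255,[0,0,2],0],
    [255,[0,0,2],0],
    [255,[0,0,0],0],
  ],
)

```text
time: 4.35
tool_pos: [0.5675, -0.141, 0.0466]
ee_rot: [-3.141, -0.0, 1.472]
wrist_force: [-0.3, -0.3, 0.2]
width: 0.0006
finger_force: 0.0
```

carry_out(
  increments=[
    [255,[0,0,2],0],
    [255,[0,0,0],0],
  ],
)

```text
time: 4.55
tool_pos: [0.5675, -0.141, 0.0447]
ee_rot: [-3.141, -0.0, 1.472]
wrist_force: [0.5, -0.9, -0.5]
width: 0.0006
finger_force: 0.0
```

Run:
```python
from rel import *
import cv2
g=lambda n,a:cv2.resize(robot.snapshot(n)[a[0]:a[1],a[2]:a[3]],(395,395),interpolation=cv2.INTER_CUBIC)
s=g("side",(140,185,255,300)); t=g("wrist",(130,380,120,370))
cv2.imwrite("pics/m4.png",np.hstack([s,t])); print(robot.get_calibration("wrist")["T"][:3,3])
```

```text
[ 0.57510394 -0.07061199  0.23311784]
```

View pics/m4.png

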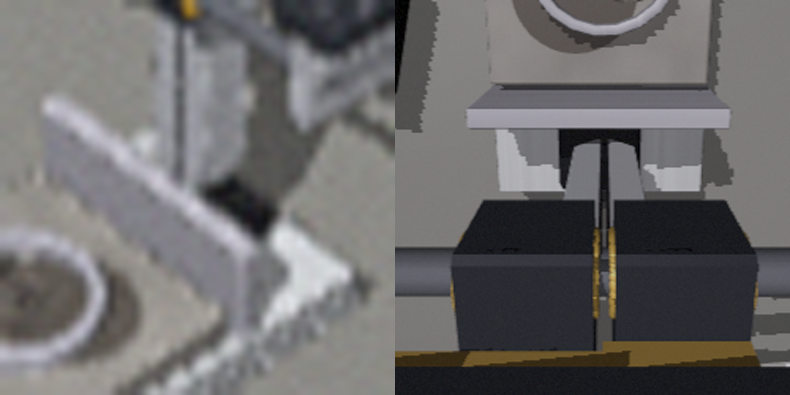

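Left panel: the finger stands behind the plate, just above the black button. Right panel: the finger is laterally centred on the button, with its end at raw pixel (252,218). I'll work out the tip height from that.

Run:
```python
from rel import *
c=robot.get_calibration("wrist"); rel((.5664,-.1442))
for z in(.03,.036,.042,.05,.06): print(z,ray(c,(252,218),z).round(4))
for n,r,z in(("plate top rear edge",130+127/1.58,.072),("plate top front edge",130+108/1.58,.072),("btn visible L",130+155/1.58,.042),("carr rear",130+190/1.58,.03)): print(n,ray(c,(252,r),z).round(4))
for cc in(558,641): print("btn side",ray(c,(120+(cc-395)/1.58,228),.042).round(4))
```

```text
4.65 tool [ 0.5677 -0.1411  0.045 ] rot [-179.99    0.     84.33] dx,dy -3.1918431105783185 -0.9576070086954573 F [ 0.2 -0.1 -0.9] w 0.00037324494777594324
0.03 [ 0.5683 -0.142   0.03  ]
0.036 [ 0.5685 -0.1399  0.036 ]
0.042 [ 0.5687 -0.1378  0.042 ]
0.05 [ 0.569 -0.135  0.05 ]
0.06 [ 0.5693 -0.1315  0.06  ]
plate top rear edge [ 0.5702 -0.1224  0.072 ]
plate top front edge [ 0.571 -0.115  0.072]
btn visible L [ 0.568  -0.1455  0.042 ]
carr rear [ 0.5657 -0.1687  0.03  ]
btn side [ 0.5472 -0.1433  0.042 ]
btn side [ 0.5851 -0.1471  0.042 ]
```

The tip still seems to be a few mm above the button, which fits the missing force. I'll go on down to contact.

carry_out(
  increments=[
    [255,[0,0,2],0],
    [255,[0,0,1],0],
    [255,[0,0,0],0],
  ],
)

```text
time: 4.95
tool_pos: [0.5675, -0.141, 0.0418]
ee_rot: [-3.141, -0.0, 1.472]
wrist_force: [0.1, -0.0, 0.3]
width: 0.0004
finger_force: 0.0
```

carry_out(
  increments=[
    [255,[0,0,2],0],
    [255,[0,0,1],0],
    [255,[0,0,0],0],
  ],
)

```text
time: 5.25
tool_pos: [0.5675, -0.1411, 0.0388]
ee_rot: [-3.141, -0.0, 1.472]
wrist_force: [-0.7, -0.7, -0.3]
width: 0.0002
finger_force: 0.0
```

carry_out(
  increments=[
    [255,[0,0,2],0],
    [255,[0,0,0],0],
  ],
)

```text
time: 5.45
tool_pos: [0.5675, -0.1411, 0.0367]
ee_rot: [-3.141, -0.0, 1.472]
wrist_force: [0.2, 0.2, -0.1]
width: 0.0001
finger_force: 0.0
```

carry_out(
  increments=[
    [255,[0,0,2],0],
    [255,[0,0,0],0],
  ],
)

```text
time: 5.65
tool_pos: [0.5675, -0.1411, 0.0348]
ee_rot: [-3.141, -0.0, 1.472]
wrist_force: [0.0, -0.4, 0.8]
width: 0.0007
finger_force: 0.0
```

Run:
```python
from rel import *
import cv2
g=lambda n,a:cv2.resize(robot.snapshot(n)[a[0]:a[1],a[2]:a[3]],(395,395),interpolation=cv2.INTER_CUBIC)
s=g("side",(140,185,255,300)); t=g("wrist",(150,290,182,322))
cv2.imwrite("pics/m5.png",np.hstack([s,t])); rel(); print(robot.get_obs()["joint_torque"].round(2))
c=robot.get_calibration("wrist");print(c["T"][:3,3])
```

```text
5.75 tool [ 0.5677 -0.1411  0.035 ] rot [-179.99    0.     84.33] dx,dy -3.5138211674253856 -2.2212842772964145 F [-0.3  0.5  0.2] w 0.0007530717162138114
[ -0.   -38.6  -28.02   0.07   0.04  -0.  ]
[ 0.57509623 -0.07060782  0.22310603]
```

View pics/m5.png

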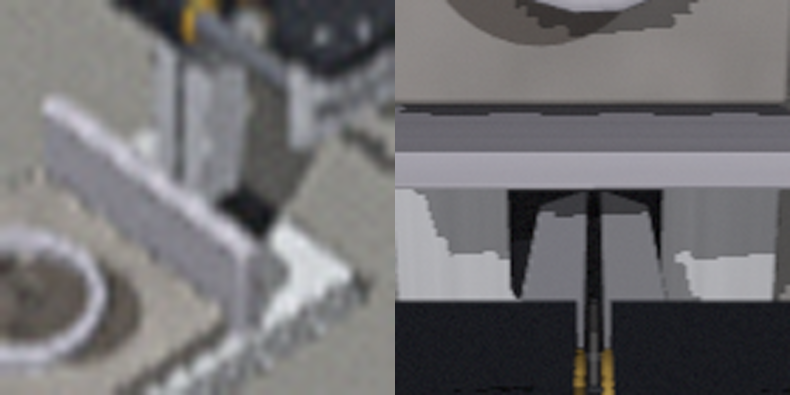

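The finger's lower right corner is now at about (238,195) in the left panel, and a tip at button height would project to (234,201). Contact is close. The finger is centred on the button in the right panel.

carry_out(
  increments=[
    [255,[0,0,2],0],
    [255,[0,0,0],0],
  ],
)

```text
time: 5.95
tool_pos: [0.5681, -0.1412, 0.0337]
ee_rot: [3.141, 0.0, 1.472]
wrist_force: [-0.8, -0.4, 4.1]
width: 0.0004
finger_force: 1.8
```

carry_out(
  increments=[
    [255,[0,0,2],0],
    [255,[0,0,0],0],
  ],
)

```text
time: 6.15
tool_pos: [0.5681, -0.1413, 0.0316]
ee_rot: [3.141, 0.0, 1.472]
wrist_force: [-0.7, 0.6, 4.8]
width: 0.0009
finger_force: 2.4
```

Contact came at TCP z≈0.034, with 4 N as expected. I'll press on to the bottom of the travel.

carry_out(
  increments=[
    [255,[0,0,2],0],
    [255,[0,0,2],0],
    [255,[0,0,1],0],
    [255,[0,0,0],0],
  ],
)

```text
time: 6.55
tool_pos: [0.5681, -0.1413, 0.0271]
ee_rot: [3.14, 0.0, 1.472]
wrist_force: [-1.9, -0.1, 6.8]
width: 0.0002
finger_force: 3.5
```

carry_out(
  increments=[
    [255,[0,0,1],0],
    [255,[0,0,0],0],
  ],
)

```text
time: 6.75
tool_pos: [0.5681, -0.1413, 0.0262]
ee_rot: [3.14, 0.0, 1.472]
wrist_force: [-2.0, 1.1, 6.6]
width: 0.0005
finger_force: 3.7
```

The button is down about 7.5 mm at 7 N. Now I'll push forward along tool x.

carry_out(
  increments=[
    [255,[1,0,0],0],
    [255,[2,0,0],0],
    [255,[2,0,0],0],
    [255,[2,0,0],0],
    [255,[2,0,0],0],
    [255,[2,0,0],0],
    [255,[2,0,0],0],
    [255,[2,0,0],0],
  ],
)

```text
time: 7.55
tool_pos: [0.5695, -0.1273, 0.0265]
ee_rot: [3.14, 0.002, 1.472]
wrist_force: [-2.6, -1.3, 7.6]
width: 0.0006
finger_force: 3.6
```

carry_out(
  increments=[
    [255,[3,0,0],0],
    [255,[3,0,0],0],
    [255,[4,0,0],0],
    [255,[4,0,0],0],
    [255,[4,0,0],0],
    [255,[4,0,0],0],
    [255,[4,0,0],0],
    [255,[4,0,0],0],
  ],
)

```text
time: 8.35
tool_pos: [0.5725, -0.0973, 0.0264]
ee_rot: [3.14, 0.002, 1.472]
wrist_force: [-2.1, -1.3, 7.8]
width: 0.0001
finger_force: 3.7
```

Run:
```python
from rel import *
import cv2
rel((.5681,-.1413)); a=robot.snapshot("side")[120:260,150:320]; b=robot.snapshot("top")[130:235,182:310]
b=cv2.resize(b,(395,324),interpolation=cv2.INTER_CUBIC)
cv2.imwrite("pics/m6.png",np.hstack([cv2.resize(a,(393,324),interpolation=cv2.INTER_CUBIC),b]))
```

```text
8.35 tool [ 0.5725 -0.0973  0.0264] rot [1.7993e+02 1.2000e-01 8.4320e+01] dx,dy -44.239032228583866 -0.008825828960266513 F [-2.1 -1.3  7.8] w 0.00012648269944583927
```

View pics/m6.png

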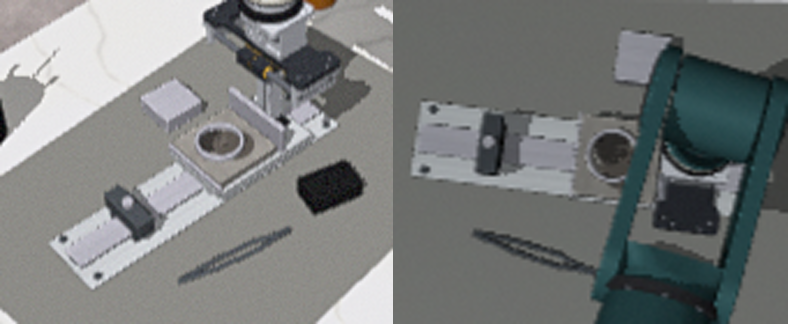

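The carriage is sliding along with the tool, having gone about 42 mm; the tile front moved from column 254 to 241. The bangle is still centred on the tile. I'll continue.

carry_out(
  increments=[
    [255,[4,0,0],0],
    [255,[4,0,0],0],
    [255,[4,0,0],0],
    [255,[4,0,0],0],
    [255,[4,0,0],0],
    [255,[4,0,0],0],
    [255,[4,0,0],0],
    [255,[4,0,0],0],
  ],
)

```text
time: 9.25
tool_pos: [0.5757, -0.0654, 0.0264]
ee_rot: [3.14, 0.002, 1.472]
wrist_force: [-1.8, -1.6, 7.7]
width: 0.0006
finger_force: 3.7
```

carry_out(
  increments=[
    [255,[4,0,0],0],
    [255,[4,0,0],0],
    [255,[4,0,0],0],
    [255,[4,0,0],0],
    [255,[4,0,0],0],
    [255,[3,0,0],0],
    [255,[3,0,0],0],
    [255,[3,0,0],0],
  ],
)

```text
time: 10.05
tool_pos: [0.5786, -0.0364, 0.0264]
ee_rot: [3.14, 0.002, 1.472]
wrist_force: [-2.4, -2.3, 8.0]
width: 0.0004
finger_force: 3.7
```

carry_out(
  increments=[
    [255,[2,0,0],0],
    [255,[2,0,0],0],
    [255,[2,0,0],0],
    [255,[2,0,0],0],
    [255,[2,0,0],0],
    [255,[2,0,0],0],
    [255,[2,0,0],0],
    [255,[2,0,0],0],
  ],
)

```text
time: 10.85
tool_pos: [0.5802, -0.0205, 0.0264]
ee_rot: [3.14, 0.002, 1.472]
wrist_force: [-2.0, -0.9, 7.2]
width: 0.0008
finger_force: 3.7
```

carry_out(
  increments=[
    [255,[1,0,0],0],
    [255,[1,0,0],0],
    [255,[1,0,0],0],
    [255,[1,0,0],0],
    [255,[1,0,0],0],
    [255,[1,0,0],0],
    [255,[1,0,0],0],
    [255,[1,0,0],0],
  ],
)

```text
time: 11.65
tool_pos: [0.5809, -0.0135, 0.0264]
ee_rot: [3.14, 0.004, 1.472]
wrist_force: [-2.1, -4.5, 6.8]
width: 0.0001
finger_force: 3.7
```

carry_out(
  increments=[
    [255,[1,0,0],0],
    [255,[1,0,0],0],
    [255,[1,0,0],0],
    [255,[0,0,0],0],
  ],
)

```text
time: 12.05
tool_pos: [0.5817, -0.0113, 0.0266]
ee_rot: [3.139, 0.005, 1.471]
wrist_force: [-1.6, -4.7, 8.0]
width: 0.0005
finger_force: 3.6
```

The drag force rose to about 4.6 N at 130 mm, so the carriage is at the stop and the finger is slipping on the button. I'll push on until the finger bears on the back plate.

carry_out(
  increments=[
    [255,[1,0,0],0],
    [255,[1,0,0],0],
    [255,[1,0,0],0],
    [255,[1,0,0],0],
    [255,[0,0,0],0],
  ],
)

```text
time: 12.55
tool_pos: [0.5826, -0.0075, 0.0268]
ee_rot: [3.138, 0.005, 1.471]
wrist_force: [-0.5, -5.1, 7.7]
width: 0.0007
finger_force: 3.5
```

carry_out(
  increments=[
    [255,[1,0,0],0],
    [255,[1,0,0],0],
    [255,[1,0,0],0],
    [255,[0,0,0],0],
  ],
)

```text
time: 12.95
tool_pos: [0.583, -0.0045, 0.0269]
ee_rot: [3.137, 0.005, 1.471]
wrist_force: [-1.5, -6.4, 7.1]
width: 0.0002
finger_force: 3.5
```

carry_out(
  increments=[
    [255,[1,0,0],0],
    [255,[1,0,0],0],
    [255,[1,0,0],0],
    [255,[0,0,0],0],
  ],
)

```text
time: 13.35
tool_pos: [0.5831, -0.0035, 0.0269]
ee_rot: [3.138, 0.008, 1.471]
wrist_force: [-1.6, -9.9, 7.6]
width: 0.0006
finger_force: 7.6
```

Run:
```python
from rel import *
import cv2
rel((.5681,-.1413)); a=robot.snapshot("side")[140:225,180:290]
cv2.imwrite("pics/m7.png",cv2.resize(a,None,fx=7,fy=7,interpolation=cv2.INTER_CUBIC))
```

```text
13.35 tool [ 0.5831 -0.0035  0.0269] rot [179.77   0.48  84.27] dx,dy -138.58557654857057 -1.2168498272047508 F [-1.6 -9.9  7.6] w 0.0006017203673568852
```

View pics/m7.png

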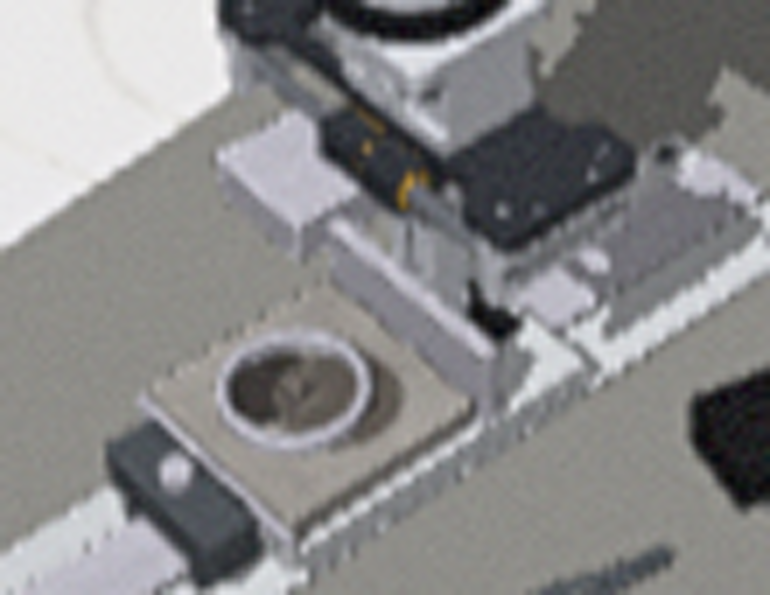

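The carriage nose and tile front rest against the end stop at about (200,490), the bangle is centred, and the finger bears on the plate at 10 N. Now I'll lift straight up to let the button go.

carry_out(
  increments=[
    [255,[0,0,-2],0],
    [255,[0,0,-2],0],
    [255,[0,0,-2],0],
    [255,[0,0,-2],0],
    [255,[0,0,-3],0],
    [255,[0,0,-3],0],
    [255,[0,0,-3],0],
    [255,[0,0,0],0],
  ],
)

```text
time: 14.2
tool_pos: [0.5799, -0.0031, 0.0394]
ee_rot: [-3.137, 0.008, 1.47]
wrist_force: [-0.5, -9.4, -4.0]
width: 0.0003
finger_force: 4.6
```

carry_out(
  increments=[
    [255,[-2,0,-5],0],
    [255,[-1,0,-10],0],
    [255,[0,0,-20],0],
    [255,[0,0,-20],0],
    [255,[0,0,-20],0],
    [255,[0,0,-20],0],
    [255,[-20,0,-20],0],
    [255,[0,0,0],0],
  ],
)

```text
time: 15.0
tool_pos: [0.5819, -0.0226, 0.1617]
ee_rot: [3.133, -0.0, 1.471]
wrist_force: [0.5, -0.3, 0.6]
width: 0.0003
finger_force: 0.0
```

Run:
```python
from rel import *
import cv2
rel(); a=robot.snapshot("side")[140:225,180:290]
cv2.imwrite("pics/m8.png",cv2.resize(a,None,fx=7,fy=7,interpolation=cv2.INTER_CUBIC))
```

```text
15.0 tool [ 0.5819 -0.0226  0.1617] rot [179.5   -0.    84.26] dx,dy -122.87223624234501 -4.529605332507355 F [ 0.5 -0.3  0.6] w 0.00031309640426128884
```

View pics/m8.png

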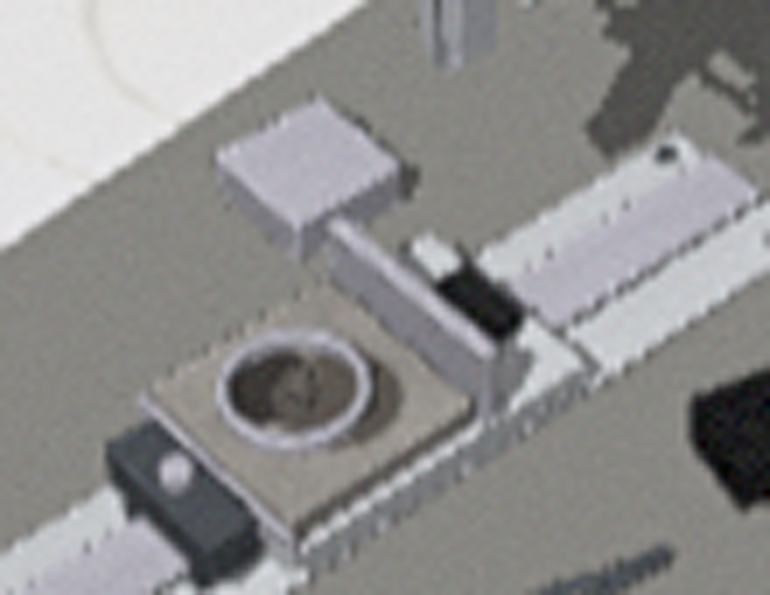

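The carriage is still against the stop, with its tile edge unmoved at (145,400)–(290,530). The button at (480,300) is up, the bangle is centred and the gripper is clear, so I'm handing in.

```bash
python3 -c "
from bench import robot
print(robot.close_job())"
```

```text
the job is handed in; nothing more can be done
None
```

I held the lock button down, slid the carriage about 130 mm to the end stop and let go; the last picture shows the button up and the bangle centred on the tile, and the job is handed in, though no verdict was returned.

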